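Cover the clean filter plates and present the used one

TASK

Lay the separator sheet flat and squarely over the clean filter plates stacked in the tray, lip upwards, without dropping it or shifting the plates, and let go of it. Then lift the cover flap of the filter unit until it stands open and stays, draw the filter plate up out of the bay beneath, and present it: hold it upright and still over the middle of the tray, its lower edge about 10 cm above the sheet, touching nothing but the gripper. The job finishes while you are still holding the plate there; leave the flap standing open and the bottle and crucible where they are.

Things in the scene. Friction and masses are not known exactly. Their poses are not given: they have to be found in the camera images.
- sheet: Separator sheet of stiff white plastic, 70 g: a flat square 100 x 100 x 4 mm with an upright lip along its +x edge (lip 6 mm thick in x, 70 mm long in y, its middle plane 47 mm from the centre, its top 40 mm above the underside; the lip can be pinched from above). Loose, at the start flat on the bench. Origin: centre of its underside; z up.
- tray: Fixed shallow steel tray, outside 130 (x) x 150 (y) mm, walls 5 mm thick and 14 mm high, floor 5 mm thick; it may be left or right of the robot's middle line. Two clean filter plates lie stacked in it. Origin: centre of its underside; z up.
- clean_top: Upper clean filter plate, lying flat in the tray, its top face 25 mm above the bench: aluminium frame 90 x 90 x 10 mm with paper filling, and a tab 40 mm wide (x), 26 mm long and 10 mm thick that sticks out at its -y edge. Origin: centre of the underside of the 90 x 90 frame (tab not counted); z up, so its top is at z = 10 mm.
- clean_low: Lower clean filter plate, the same, lying on the tray's floor directly beneath the upper one. Origin and axes alike.
- unit: Fixed bench filter unit, blue box with white front and flap, 130 mm high, 142 wide (y), front at x = -64 mm, back at x = +154. The open-topped bay under the flap is 116 (x) by 130 (y) mm inside. It stands left or right of the robot's middle line, the tray on the other side; front roughly to the robot. Origin: on the bench under the bay's centre; x front to back, z up.
- flap (a joint): Angle of the cover flap in rad: 0 closed, growing as its front edge swings up and back, 1.57 upright, stop at 1.9. The stiff hinge keeps it where it is left; about 2 N at the tongue moves it.
- flap_hinge (a point): Middle of the flap's hinge line, at the back edge of the bay, 61 mm behind the unit's origin and 131 mm above the bench; the hinge line runs along the unit's y. Axes as the unit's.
- flap_tongue (a point): Grip point on the flap's pull tongue: steel strip 22 mm wide (unit's y), 8 thick, sticking out 45 mm beyond the flap's front edge, free in front of the unit; pinch across the 22 mm from above. The point is 154 mm from the hinge line, 28 from the flap's edge, 17 from the tongue's end; 4 mm above hinge height when shut. Flap: 142 mm wide, 5 thick, front edge 126 from hinge.
- plate: Used filter plate, upright in the bay, hidden till the flap is open: frame 90 wide (x), 10 thick (y), 90 high (z) mm, on its top a tab 40 wide, 10 thick, 26 high (116 in all; tab top 6 mm below the bay's rim). Stands on the bay floor, 8 mm above the bench, in upright grooves with 2 mm play; draws straight up. 130 g. Origin: centre of its lower edge; x and y along the unit's.
- plate_tab (a point): Middle of the used plate's tab, 103 mm above its lower edge; to be pinched across the 10 mm thickness (plate's y) from above.
- bottle: White plastic bottle, 52 mm diameter, 130 mm high, standing on the bench; not to be disturbed. Origin: centre of its underside.
- crucible: White ceramic crucible, 48 mm diameter, 40 mm high, standing on the bench; not to be disturbed. Origin: centre of its underside.
Mind the look-alikes: they are no part of the job. Leave any orange or yellow look-alike of the clean_low alone. Leave any turquoise look-alike of the sheet alone.

How it is judged:
By the outcome, as a careful person would: the job done as asked, in the order asked, and still so for the second after the job is handed in, while the arm keeps its last pose, push and grip.
It also fails if it takes over 67 s, if anything falls off the work surface, if the arm or the gripper's body presses on something with over 40 N, if the wrist force passes 120 N, or if a joint passes its speed limit or range.

ROBOT

A 7-joint arm with a two-finger parallel gripper is mounted at the origin on the work surface. World frame = base frame: x ahead of the robot, y to its left, z up, the work surface at z = 0. Lengths are in m, angles in rad, forces in N, time in s.
With the tool pointing down it reaches from about 0.4 to 0.85 m from the base axis. Payload 10.4 kg.
Tool frame: the origin (TCP) lies at the very end of the fingers, on their centre line; the grasp point (between the pads) lies 19 mm behind it; z points along the fingers, y is the line along which they close (so a half turn about z gives the same grasp; the last joint's range is limited). The gripper opens to 85 mm and grips with 20 to 120 N. Pads are 22 mm wide; open, the fingers measure 114 mm over their backs; the gripper's body (76 mm by 85 mm) begins 54 mm behind the grasp point. The pads swing forward as they close: fully open they stand 13 mm farther back than shut.
Start: joints at [-1.339, 0.332, -0.065, 1.46, 0.022, 1.35, -0.088], TCP at [0.158, 0.605, 0.231] pointing down, gripper open.
Joint ranges: [-2.6, 2.6], [-0.5, 2.12], [-1.47, 1.34], [0.16, 2.42], [-1.27, 4.41], [0.06, 2.06], [-2.6, 2.6]. Speed limits (rad/s): [2.22, 2.22, 2.79, 2.79, 3.14, 3.14, 3.14].

INTERFACE

Orientations are given as a unit quaternion [x, y, z, w].
In Python, from workcell import manip, optics gives the robot as it stands.
- The arm moves only by the tool jog_arm, never from a script. Its arguments are lists of equal length, an entry for each row: "dr": the turn, a rotation vector about the tool's x, y, z normalised to -1 to 1, where 1 is 4 degrees, a list of three; "translation": the shift along the tool's x, y, z normalised to -1 to 1, where 1 is 0.025 m, a list of three; "jaw": the opening, from 0 (shut) to 1 (fully open). A call has 1 to 10 rows; each row shifts and turns the commanded pose from where the row before left it, along the tool's axes as they then stand; what a row does not reach is not made up. A row lasts 1/10 s, in which the tool goes at most 50 mm and 8.59 degrees, less where a joint would pass 70% of its speed; a pose out of reach is approached as far as the arm can. A call with a number of a shift or a turn outside -1 to 1 is refused whole. A call with a gripper value outside its range is refused whole. The fingers move at their own pace and stop on an object; "squeeze" is the grip in N (left out, the last holds). Time passes only in rows, so rows that do not move let the fingers close. It gives the time, the measured TCP pose, the force, the opening and the grip force at its end, in the units of the state.
- manip.get_obs(): the state, without advancing time (a new reading comes with each control period).
- optics.camera(name): name is "scene" or "side" or "wrist"; returns a dict with "color" (420x560x3 uint8, red, green, blue), "mtx" (3x3 intrinsics, pixels), "k1" (the pictures are not rectified: a ray, as slopes to the right and down, at radius r is drawn at 1 + k1 r^2 times it, then the intrinsics apply), "R" (3x3) and "t" (3): a world point X has camera coordinates R X + t. Camera axes: x right, y down, z forward; pixel columns grow to the right and rows downward; lengths in m; the calibration is good to about 2 mm. A picture is of the moment at which its call begins. There is no depth.
- manip.hand_in(): hands the job in; it is judged then, once.
The state is a dict: "clock": time; "joint_pos": joint angles; "joint_velocities": joint speeds; "tau": joint torques, N m; "position": TCP position; "ee_rot": TCP orientation; "ft_force": force on the tool from outside, world axes, zero at the start; "torque": the same for the moment, N m; "grip_width": opening from 0.0 (shut) to 1.0 (fully open); "grasp_force": force on a finger pad.
Only numpy, scipy, OpenCV 4.12 (cv2) and the standard library are available. Lean on these libraries where they do the work, as an engineer would, in place of code of your own. Each camera call takes 0.05 s, during which the arm holds its last target. There are 200 camera calls.

## Working session

There is one attempt and no reset: what is moved stays moved. The work goes in short steps, Python scripts to look and compute and a tool call to move; the robot and the scene stay as the last step left them, time stands still between calls to the robot, and variables do not carry over. Pictures are saved under pics/ and viewed, at most 10 in all, crops included, and the job is handed in when it is done.

Besides the shell and the picture viewer there is one more tool, called in YAML: its name, and indented under it one key for each argument. jog_arm: Moves the arm, as the interface text tells. Scaled input: -1 to 1 covers 0.025 m each way for a shift and 4 degrees each way for a turn. Its arguments: {"type":"object","properties":{"dr":{"type":"array","items":{"type":"array","items":{"type":"number"}}},"translation":{"type":"array","items":{"type":"array","items":{"type":"number"}}},"jaw":{"type":"array","items":{"type":"number"}},"squeeze":{"type":"number"}},"required":["dr","translation","jaw"]}

```bash
mkdir -p pics; ls
cat > h.py <<'E'
import numpy as np, cv2
from workcell import manip, optics
from scipy.spatial.transform import Rotation as Ro
def cam(n): 
    c=optics.camera(n); c['bgr']=c['color'][:,:,::-1].copy(); return c
def ray(c,u,v):
    K=np.array(c['mtx']);k=c['k1'];p=np.array([(u-K[0,2])/K[0,0],(v-K[1,2])/K[1,1]]);q=p.copy()
    for _ in range(30): q=p/(1+k*(q@q))
    R=np.array(c['R']);t=np.array(c['t']);d=R.T@np.r_[q,1.]
    return -R.T@t,d/np.linalg.norm(d)
def plane(c,u,v,z):
    o,d=ray(c,u,v);return o+d*(z-o[2])/d[2]
def proj(c,X):
    x=np.array(c['R'])@np.array(X,float)+np.array(c['t']);q=x[:2]/x[2];q=q*(1+c['k1']*(q@q));K=np.array(c['mtx'])
    return K[0,0]*q[0]+K[0,2],K[1,1]*q[1]+K[1,2]
def tri(rs):
    A=0;b=0
    for o,d in rs: P=np.eye(3)-np.outer(d,d);A=A+P;b=b+P@o
    x=np.linalg.solve(A,b);return x,[float(np.linalg.norm((np.eye(3)-np.outer(d,d))@(x-o))) for o,d in rs]
def save(n,im): cv2.imwrite('pics/'+n+'.png',im)
E
python3 - <<'E'
from h import *
import pickle
cs={n:cam(n) for n in('scene','side','wrist')}
pickle.dump(cs,open('c0.pkl','wb'))
for n in cs: save('0'+n,cs[n]['bgr']); c=cs[n]; print(n,np.round(-np.array(c['R']).T@np.array(c['t']),3), np.round(c['R'],2).tolist(),c['k1'])
o=manip.get_obs();print(o)
E
```

```text
pics
scene [0.995 0.471 0.735] [[-0.65, 0.76, 0.01], [0.56, 0.48, -0.67], [-0.52, -0.43, -0.74]] -0.025582704350359087
side [0.377 0.851 0.782] [[-0.98, -0.18, -0.02], [-0.11, 0.65, -0.75], [0.14, -0.74, -0.66]] -0.058738194917114545
wrist [0.085 0.623 0.374] [[0.25, 0.97, -0.0], [0.92, -0.24, 0.3], [0.29, -0.08, -0.95]] -0.06424058134977131
{'clock': 0.15, 'joint_pos': array([-1.33859147,  0.33273059, -0.06472412,  1.46073067,  0.02158905,
        1.34987777, -0.08849574]), 'joint_velocities': array([ 7.49180321e-04, -1.95156077e-03, -1.00132513e-03, -1.73220410e-03,
        4.68824363e-04, -4.45252504e-04,  6.40204905e-06]), 'tau': array([ 1.46396782e-03, -6.25822735e+01,  4.97285882e-02, -3.91851747e+01,
        1.63588696e-02,  7.39925512e-03,  6.32318961e-05]), 'position': array([0.15744861, 0.60456341, 0.23070478]), 'ee_rot': array([ 1.27037608e-01,  9.91897762e-01, -5.23005502e-04, -5.43868483e-05]), 'ft_force': array([ 0.58671066,  0.02179082, -0.50982478]), 'torque': array([ 0.00512964,  0.03048608, -0.02005076]), 'grasp_force': 0.0, 'grip_width': 0.997785718323043}
```

View pics/0scene.png

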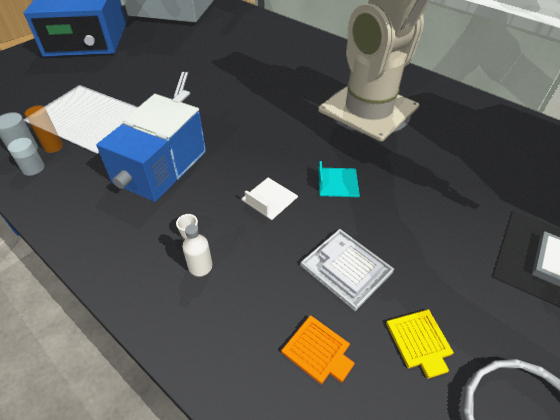

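View pics/0side.png

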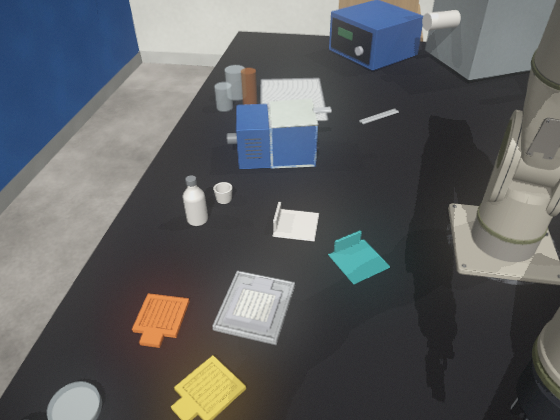

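The scene view shows two candidates for the sheet: white at scene (270,198) / side (297,224), and turquoise at scene (338,182) / side (358,258). White matches the description, since turquoise is the named look-alike. The tray is at scene (347,268) / side (255,307). The unit is at scene (155,145) / side (277,135), with the tongue at scene (183,87) / side (320,110). The orange and yellow plates are not to be touched. Next I'll make an enlarged crop to confirm.

Run:
```python
from h import *
import pickle
cs=pickle.load(open('c0.pkl','rb'))
def cr(n,x,y,w,h,W,H): 
    im=cv2.resize(cs[n]['bgr'][y:y+h,x:x+w],(W,H),interpolation=cv2.INTER_CUBIC)
    cv2.putText(im,f'{n} {x},{y} x{W/w:.1f}',(3,10),0,.35,(0,255,255),1);return im
A=np.hstack([cr('scene',235,165,70,60,350,300),cr('side',225,90,110,73.0.__int__(),450,300)])
B=np.hstack([cr('scene',295,220,105,90,350,300),cr('side',205,195,120,80,450,300)])
save('1crop',np.vstack([A,B]))
for n in('scene','side'):
    hsv=cv2.cvtColor(cs[n]['bgr'],cv2.COLOR_BGR2HSV)
    m=((hsv[...,2]>130)&(hsv[...,1]<60)).astype(np.uint8)*255
    N,l,s,c=cv2.connectedComponentsWithStats(m)
    for i in range(1,N):
        if 60<s[i,4]<9000:
            k,_=cv2.findContours((l==i).astype(np.uint8),0,2);p=cv2.approxPolyDP(k[0],2.5,True)[:,0].tolist()
            if len(p)<14: print(n,s[i].tolist(),np.round(c[i]),p)
```

```text
scene [143, 0, 27, 18, 304] [155.   8.] [[143, 5], [151, 16], [158, 13], [161, 17], [169, 16], [162, 10], [160, 0], [146, 0]]
scene [180, 0, 16, 21, 79] [191.  13.] [[192, 0], [194, 18], [189, 12], [180, 19], [187, 19], [185, 17], [190, 15], [190, 20], [195, 20]]
scene [84, 35, 10, 11, 81] [89. 40.] [[87, 35], [85, 42], [92, 44], [92, 36]]
scene [542, 82, 18, 38, 350] [553. 104.] [[559, 82], [542, 111], [558, 119]]
scene [319, 87, 100, 54, 2108] [372. 114.] [[319, 108], [383, 140], [403, 125], [397, 127], [418, 104], [397, 95], [388, 103], [370, 104], [369, 117], [362, 118], [345, 108], [346, 87]]
scene [116, 171, 15, 13, 108] [123. 177.] [[125, 171], [116, 177], [122, 183], [130, 176]]
scene [242, 177, 56, 43, 1281] [269. 198.] [[268, 177], [249, 192], [246, 190], [242, 200], [272, 219], [297, 195]]
scene [301, 229, 93, 82, 3835] [347. 268.] [[339, 229], [301, 265], [355, 310], [393, 268]]
scene [537, 232, 23, 47, 802] [550. 255.] [[544, 232], [537, 269], [559, 278], [559, 237]]
side [418, 0, 43, 42, 877] [436.  17.] [[419, 0], [423, 41], [430, 28], [459, 23], [457, 10], [433, 12], 
[... 738 characters left out ...]
4. 166.] [[313, 165], [272, 167]]
side [213, 182, 19, 22, 329] [223. 192.] [[220, 182], [213, 189], [217, 201], [226, 203], [230, 199], [231, 185]]
side [183, 185, 24, 41, 757] [195. 206.] [[188, 186], [183, 193], [187, 220], [190, 224], [199, 225], [206, 220], [203, 192], [195, 185]]
side [272, 202, 47, 40, 1276] [295. 224.] [[278, 202], [272, 235], [313, 241], [318, 213], [280, 209]]
side [213, 271, 82, 74, 4009] [254. 307.] [[237, 271], [213, 329], [275, 344], [294, 283]]
side [541, 343, 19, 43, 176] [551. 366.] [[541, 343], [543, 356], [559, 385], [559, 373], [550, 363]]
side [47, 382, 53, 38, 1632] [ 74. 402.] [[96, 389], [85, 382], [61, 388], [48, 405], [48, 419], [92, 419], [99, 401]]
```

View pics/1crop.png

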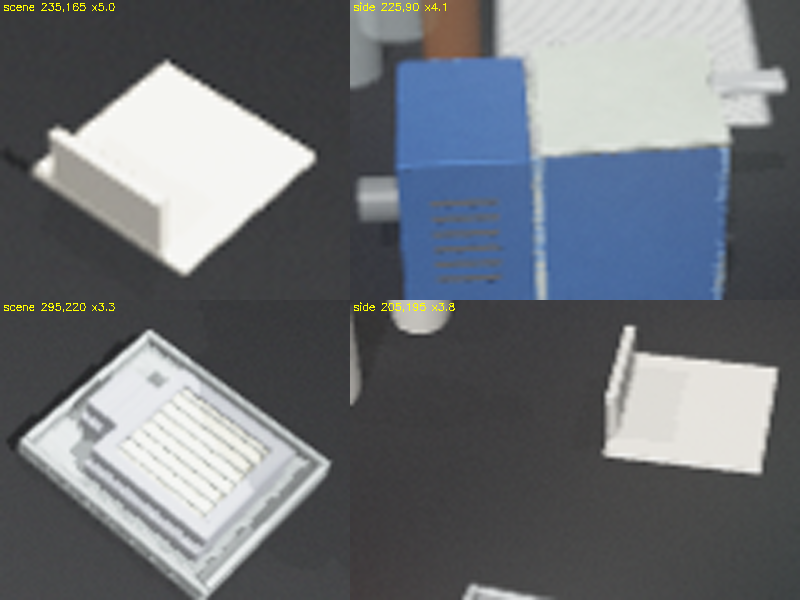

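The crop shows the white sheet with its lip on the far (+x) edge, at scene (245.8,191)–(267.6,205.6), and the tongue at side ≈(318–333,110). The plates' tab in the tray points up and left in the scene view.

Run:
```python
from h import *
import pickle
np.set_printoptions(precision=4,suppress=True)
cs=pickle.load(open('c0.pkl','rb'));S,D,W=cs['scene'],cs['side'],cs['wrist']
def P(name,lst):
    for l in lst:
        print(name,*tri([ray(c,*p) for c,p in zip((S,D),l)]))
P('sheet',[[(268.4,177.2),(318.6,212.9)],[(298,196.4),(314.9,240.9)],[(272,219.8),(272.7,236.6)],[(245.8,191),(279.7,201.9)],[(267.6,205.6),(273.5,219.5)]])
for p in [(268.4,177.2),(298,196.4),(272,219.8),(241.6,200)]: print('sheet z.004',plane(S,*p,.004))
P('tray',[[(340,229.3),(293.5,283)],[(394,269.2),(275,344)],[(356.5,310),(213.5,329)],[(300.4,262.9),(237.5,271)]])
for c,l in((S,[(340,229.3),(394,269.2),(356.5,310),(300.4,262.9)]),(D,[(293.5,283),(275,344),(213.5,329),(237.5,271)])):
  q=np.array([plane(c,*p,.014) for p in l]);print('tray',q.mean(0),[np.linalg.norm(q[i]-q[i-1]) for i in range(4)],np.degrees(np.arctan2(*(q[1]-q[0])[[1,0]])))
# unit: top corners from side
for nm,p,z in(('boxcorner back near',(236.5,130),.13),('back far',(237,106),.13),('flap near front',(317,126),.135),('flap hinge near',(271,128.5),.135)): print(nm,plane(D,*p,z))
print('tongue',tri([ray(S,183.5,75),ray(D,331.5,109.5)]))
for n in('scene','side'): save('t'+n,cv2.resize(cs[n]['bgr'][60:150,90:230] if n=='scene' else cs[n]['bgr'][90:135,260:340],None,fx=5 if n=='scene' else 8,fy=5 if n=='scene' else 8,interpolation=cv2.INTER_CUBIC))
a=cv2.resize(cs['scene']['bgr'][65:165,90:215],(800,640),interpolation=cv2.INTER_CUBIC)[:330,:]
b=cs['wrist']['bgr']; save('2',np.vstack([a,np.hstack([cv2.resize(b,(360,270)),cv2.resize(cs['side']['bgr'][90:135,265:338],(440,270),interpolation=cv2.INTER_CUBIC)])]))
```

```text
sheet [ 0.4405 -0.0291  0.0073] [0.001186765436832119, 0.0011867654368320842]
sheet [0.4387 0.0669 0.0019] [0.0003432912881219645, 0.00034329128812203265]
sheet [0.5394 0.0694 0.0034] [0.0011602661188087444, 0.0011602661188087843]
sheet [ 0.537  -0.015   0.0418] [0.0009972276294273631, 0.0009972276294272435]
sheet [0.5396 0.0561 0.0455] [0.00011272225393663745, 0.00011272225393657996]
sheet z.004 [ 0.437  -0.0327  0.004 ]
sheet z.004 [0.44   0.0678 0.004 ]
sheet z.004 [0.5389 0.0686 0.004 ]
sheet z.004 [ 0.5401 -0.0293  0.004 ]
tray [0.4671 0.2116 0.0148] [0.0017508180775710975, 0.0017508180775710589]
tray [0.4788 0.3598 0.0095] [0.00380397093417535, 0.003803970934175376]
tray [0.606  0.348  0.0062] [0.000938151097294334, 0.000938151097294275]
tray [0.5942 0.1973 0.0116] [0.0004360309008755716, 0.00043603090087548197]
tray [0.5373 0.2783 0.014 ] [np.float64(0.13072168255430733), np.float64(0.14823528669245262), np.float64(0.13075425839718324), np.float64(0.15142539783847642)] 84.57055878889287
tray [0.5363 0.2834 0.014 ] [np.float64(0.12657752369324843), np.float64(0.15410035973402722), np.float64(0.12511608436990695), np.float64(0.15453905761104952)] 85.59953695273114
boxcorner back near [ 0.6832 -0.185   0.13  ]
back far [ 0.7138 -0.3133  0.13  ]
flap near front [ 0.4733 -0.2299  0.135 ]
flap hinge near [ 0.592  -0.1984  0.135 ]
tongue (array([ 0.4384, -0.3141,  0.1656]), [0.021807687862751612, 0.0218076878627516])
```

View pics/2.png

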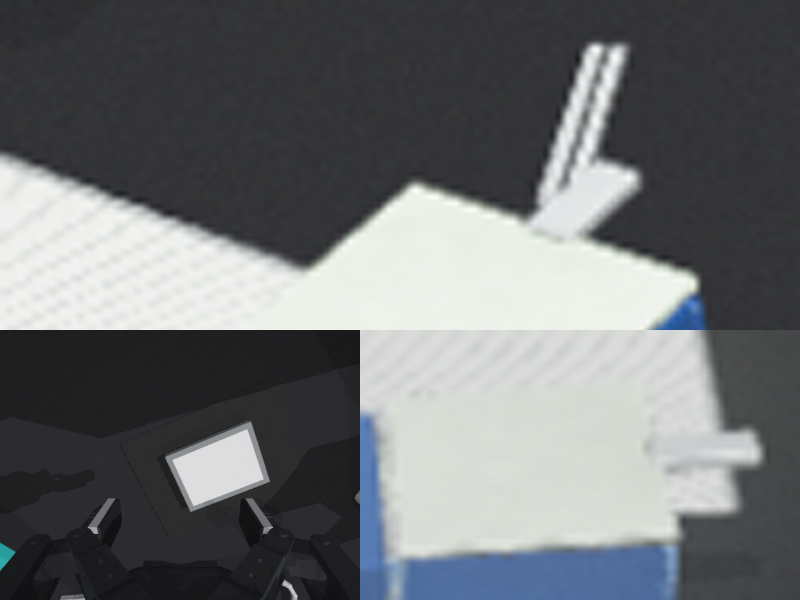

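```bash
cat >> h.py <<'E'
def RT(psi):
    s,c=np.sin(np.radians(psi)),np.cos(np.radians(psi));return np.array([[-s,c,0],[c,s,0],[0,0,-1.]])
def plan(p1,psi=None,R1=None,n=None,p0=None,R0=None):
    "n equal rows from measured pose to target: prints dr and translation of each row"
    o=manip.get_obs();p0=o['position'] if p0 is None else np.array(p0);R0=Ro.from_quat(o['ee_rot']).as_matrix() if R0 is None else R0
    R1=RT(psi) if R1 is None else R1
    w=Ro.from_matrix(R0.T@R1).as_rotvec();d=R0.T@(np.array(p1)-p0)
    if n is None: n=int(np.ceil(max(np.abs(d).max()/.0245,np.degrees(np.abs(w).max())/3.95,1)))
    while 1:
        A=sum(Ro.from_rotvec(w*k/n).as_matrix() for k in range(n));t=np.linalg.solve(A,d)/.025;r=np.degrees(w)/n/4
        if max(np.abs(t).max(),np.abs(r).max())<=1: break
        n+=1
    print('n',n,'dr',np.round(r,3).tolist(),'tr',np.round(t,3).tolist());return n
def st():
    o=manip.get_obs();R=Ro.from_quat(o['ee_rot']).as_matrix()
    print('t %.2f'%o['clock'],'p',np.round(o['position'],4),'psi %.2f tilt %s'%(np.degrees(np.arctan2(R[1,1],R[0,1])),np.round(R[:2,2],4)),'F',np.round(o['ft_force'],1),'w %.3f g %.1f'%(o['grip_width'],o['grasp_force']));return o
E
python3 - <<'E'
from h import *
import pickle
np.set_printoptions(precision=4,suppress=True)
cs=pickle.load(open('c0.pkl','rb'));S,D=cs['scene'],cs['side']
print('tongue',tri([ray(S,187,91.5),ray(D,331,108.2)]))
a,b=plane(S,155.2,93.6,.135),plane(S,198.9,108.4,.135);print('flap front',a,b,np.linalg.norm(a-b),np.degrees(np.arctan2(*(b-a)[[1,0]])))
print('bottle',tri([ray(S,192,226),ray(D,191,180)]),'crucible',plane(D,222,203,0))
st();plan([.535,.27,.25],0)
E
```

```text
tongue (array([ 0.444 , -0.3095,  0.1468]), [0.0006035702952722082, 0.0006035702952720108])
flap front [ 0.4955 -0.3803  0.135 ] [ 0.465  -0.2418  0.135 ] 0.14182356191526826 102.44017614685109
bottle (array([0.7335, 0.0393, 0.1318]), [0.005231727212028538, 0.00523172721202844]) crucible [ 0.694  -0.0338  0.    ]
t 0.15 p [0.1574 0.6046 0.2307] psi 75.40 tilt [-0.0002 -0.001 ] F [ 0.6  0.  -0.5] w 0.998 g 0.0
n 22 dr [-0.001, 0.0, 0.857] tr [-0.974, 0.155, -0.035]
```

jog_arm:
  dr:
    - [0,0,0.857]
    - [0,0,0.857]
    - [0,0,0.857]
    - [0,0,0.857]
    - [0,0,0.857]
    - [0,0,0.857]
    - [0,0,0.857]
    - [0,0,0.857]
    - [0,0,0.857]
    - [0,0,0.857]
  translation:
    - [-0.974,0.155,-0.035]
    - [-0.974,0.155,-0.035]
    - [-0.974,0.155,-0.035]
    - [-0.974,0.155,-0.035]
    - [-0.974,0.155,-0.035]
    - [-0.974,0.155,-0.035]
    - [-0.974,0.155,-0.035]
    - [-0.974,0.155,-0.035]
    - [-0.974,0.155,-0.035]
    - [-0.974,0.155,-0.035]
  jaw: [1,1,1,1,1,1,1,1,1,1]

```text
clock: 1.15
position: [0.386, 0.5166, 0.2402]
ee_rot: [0.416, 0.909, 0.0, -0.0]
ft_force: [-0.2, 0.4, -0.1]
grip_width: 1.001
grasp_force: 0.0
```

jog_arm:
  dr:
    - [0,0,0.857]
    - [0,0,0.857]
    - [0,0,0.857]
    - [0,0,0.857]
    - [0,0,0.857]
    - [0,0,0.857]
    - [0,0,0.857]
    - [0,0,0.857]
    - [0,0,0.857]
    - [0,0,0.857]
  translation:
    - [-0.974,0.155,-0.035]
    - [-0.974,0.155,-0.035]
    - [-0.974,0.155,-0.035]
    - [-0.974,0.155,-0.035]
    - [-0.974,0.155,-0.035]
    - [-0.974,0.155,-0.035]
    - [-0.974,0.155,-0.035]
    - [-0.974,0.155,-0.035]
    - [-0.974,0.155,-0.035]
    - [-0.974,0.155,-0.035]
  jaw: [1,1,1,1,1,1,1,1,1,1]

```text
clock: 2.15
position: [0.5234, 0.3163, 0.2489]
ee_rot: [0.666, 0.746, 0.0, -0.0]
ft_force: [0.2, 0.1, 0.4]
grip_width: 0.998
grasp_force: 0.0
```

jog_arm:
  dr:
    - [0,0,0.857]
    - [0,0,0.857]
    - [0,0,0]
    - [0,0,0]
    - [0,0,0]
  translation:
    - [-0.974,0.155,-0.035]
    - [-0.974,0.155,-0.035]
    - [0,0,0]
    - [0,0,0]
    - [0,0,0]
  jaw: [1,1,1,1,1]

```text
clock: 2.65
position: [0.5344, 0.2711, 0.2505]
ee_rot: [0.707, 0.707, 0.0, -0.0]
ft_force: [-0.1, -0.6, -0.0]
grip_width: 1.002
grasp_force: 0.0
```

Run:
```python
from h import *
import pickle
c=cam('wrist');pickle.dump(c,open('c1.pkl','wb'));st();save('3',cv2.resize(c['bgr'],(800,600)))
plan([.5355,.019,.15],0)
```

```text
t 2.70 p [0.5344 0.2713 0.2504] psi 0.06 tilt [-0.0004  0.0004] F [ 0.  -0.3 -0.1] w 1.001 g 0.0
n 11 dr [-0.0, -0.0, 0.001] tr [-0.917, 0.004, 0.365]
```

View pics/3.png

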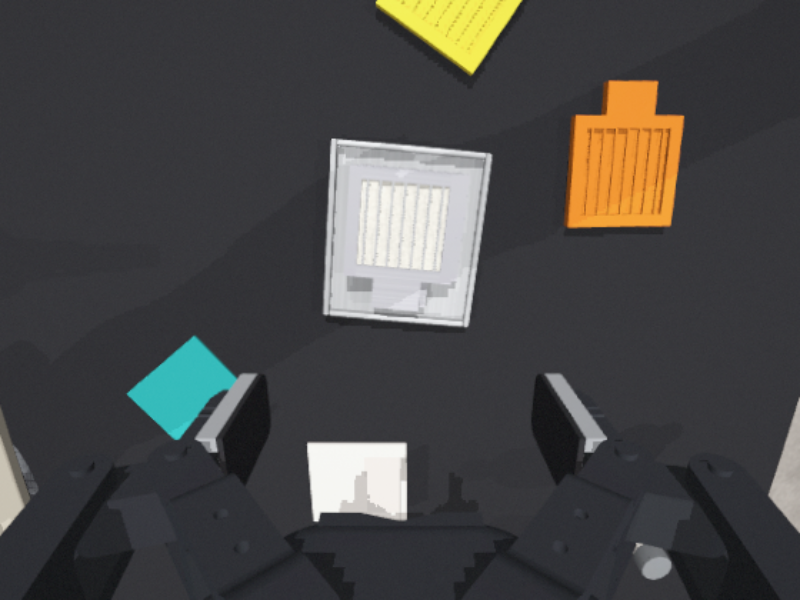

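The wrist view shows the tray with corners (331,139), (491,155), (467,326) and (323,316), the clean plate's paper at about (362,180)–(443,271) with its tab at the bottom (−y), and the white sheet's +y edge at (307,443)–(406,443).

Run:
```python
from h import *
import pickle
np.set_printoptions(precision=4,suppress=True)
c=pickle.load(open('c1.pkl','rb'));f=1.4286
ang=lambda d:np.degrees(np.arctan2(d[1],d[0]))
def quad(nm,l,z):
    q=np.array([plane(c,u/f,v/f,z) for u,v in l]);print(nm,q[:,:2].mean(0),'edges',[round(ang(q[(i+1)%4]-q[i]),1) for i in range(4)],[round(np.linalg.norm(q[(i+1)%4]-q[i])*1e3,1) for i in range(4)])
quad('tray',[(331,139),(491,155),(467,326),(323,316)],.014)
hsv=cv2.cvtColor(c['bgr'],cv2.COLOR_BGR2HSV);b=c['bgr'].astype(int)
m=((b[...,2]-b[...,0]>3)&(b[...,1]>190)).astype(np.uint8)*255;m[:115]=0;m[200:]=0;m[:,:240]=0;m[:,330:]=0
m=cv2.morphologyEx(m,cv2.MORPH_CLOSE,np.ones((5,5)));k=max(cv2.findContours(m,0,2)[0],key=cv2.contourArea)
bx=cv2.boxPoints(cv2.minAreaRect(k));print(bx*f);quad('paper',bx*f,.0245)
quad('frame',[(350,165),(464,175),(455,283),(343,275)],.025)
p,q=plane(c,307/f,443/f,.004),plane(c,406/f,443/f,.004);print('sheet edge',p,q,ang(q-p))
g=c['bgr'][105:235,215:355];save('4',cv2.resize(g,(646,600),interpolation=cv2.INTER_CUBIC))
```

```text
tray [0.5378 0.2768] edges [np.float64(-5.4), np.float64(-95.1), np.float64(175.8), np.float64(84.9)] [np.float64(128.7), np.float64(147.6), np.float64(128.7), np.float64(150.3)]
[[353.834  263.1519]
 [361.7116 178.4678]
 [448.8991 186.5782]
 [441.0215 271.2624]]
paper [0.5365 0.289 ] edges [np.float64(83.3), np.float64(-5.1), np.float64(-93.7), np.float64(174.6)] [np.float64(69.2), np.float64(69.4), np.float64(69.6), np.float64(73.1)]
frame [0.5378 0.2888] edges [np.float64(-4.8), np.float64(-92.6), np.float64(175.8), np.float64(84.6)] [np.float64(90.0), np.float64(88.7), np.float64(94.4), np.float64(89.6)]
sheet edge [0.4418 0.0674 0.004 ] [0.5416 0.0679 0.004 ] 0.3066962522651875
```

View pics/4.png

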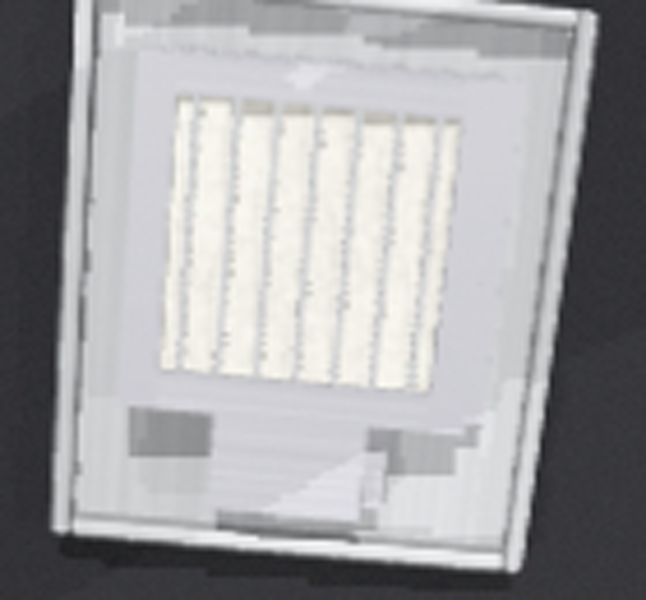

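jog_arm:
  dr:
    - [0,0,0]
    - [0,0,0]
    - [0,0,0]
    - [0,0,0]
    - [0,0,0]
    - [0,0,0]
    - [0,0,0]
  translation:
    - [-1,0,0]
    - [-1,0,0]
    - [-1,0,0]
    - [-1,0,0]
    - [-1,0,0]
    - [-1,0,0]
    - [-1,0,0]
  jaw: [1,1,1,1,1,1,1]

```text
clock: 3.4
position: [0.5346, 0.0953, 0.2505]
ee_rot: [0.707, 0.708, 0.0, -0.0]
ft_force: [-0.1, -0.6, 0.2]
grip_width: 0.997
grasp_force: 0.0
```

Run:
```python
from h import *
import pickle
c=cam('wrist');pickle.dump(c,open('c2.pkl','wb'));st();save('5',cv2.resize(c['bgr'][120:420,100:500],(800,600),interpolation=cv2.INTER_CUBIC))
```

```text
t 3.45 p [0.535  0.0902 0.2508] psi -0.23 tilt [ 0.0004 -0.0013] F [ 0.7 -5.   1. ] w 1.001 g 0.0
```

View pics/5.png

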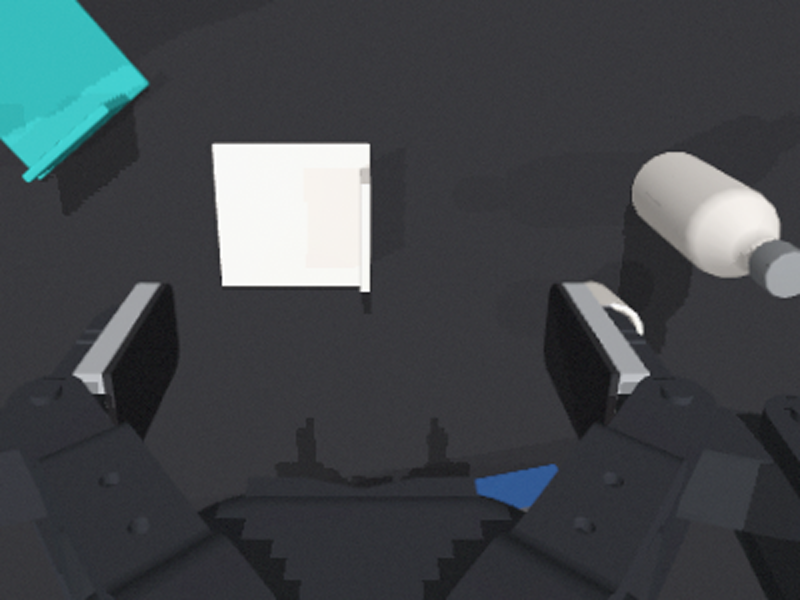

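The wrist view shows the white sheet at crop (212–370,143–286), lip top from (365,183) to (365,291), with the bottle clear to the right at (700,220).

Run:
```python
from h import *
import pickle
np.set_printoptions(precision=4,suppress=True)
c=pickle.load(open('c2.pkl','rb'));S=pickle.load(open('c0.pkl','rb'))['scene']
P=lambda u,v,z:plane(c,u/2+100,v/2+120,z)
print('lip ends',P(365,183,.04),P(365,291,.04),'corners',[P(*p,.004) for p in((212,143),(370,143),(222,286))])
print('lip end tri',tri([ray(c,370/2+100,291/2+120),ray(S,245.8,191)]),tri([ray(c,369.5/2+100,184/2+120),ray(S,267.6,205.6)]))
st()
```

```text
lip ends [0.5386 0.053  0.04  ] [ 0.5389 -0.0173  0.04  ] corners [array([0.4419, 0.0677, 0.004 ]), array([0.542 , 0.0677, 0.004 ]), array([ 0.4418, -0.0329,  0.004 ])]
lip end tri (array([ 0.5416, -0.0112,  0.0501]), [0.0007257559262316938, 0.0007257559262316378]) (array([0.5407, 0.0558, 0.047 ]), [0.0010740096681592284, 0.0010740096681592566])
t 3.45 p [0.535  0.0902 0.2508] psi -0.23 tilt [ 0.0004 -0.0013] F [ 0.7 -5.   1. ] w 1.001 g 0.0
```

jog_arm:
  dr:
    - [0,0,0]
    - [0,0,0]
    - [0,0,0]
    - [0,0,0]
    - [0,0,0]
    - [0,0,0]
    - [0,0,0]
    - [0,0,0]
    - [0,0,0]
    - [0,0,0]
  translation:
    - [-0.8,0.17,0.8]
    - [-0.8,0,0.9]
    - [-0.8,0,0.9]
    - [-0.7,0,0.9]
    - [0,0,0.9]
    - [0,0,0.8]
    - [0,0,0.8]
    - [0,0,0.5]
    - [0,0,0]
    - [0,0,0]
  jaw: [1,1,1,1,1,0.6,0.6,0.6,0.6,0.6]
  squeeze: 40

```text
clock: 4.45
position: [0.5394, 0.0182, 0.0885]
ee_rot: [0.707, 0.707, 0.0, 0.0]
ft_force: [-0.2, -0.9, 0.0]
grip_width: 0.603
grasp_force: 0.0
```

Run:
```python
from h import *
st();plan([.5388,.0178,.012],0,n=5)
```

```text
t 4.45 p [0.5394 0.0182 0.0885] psi 0.01 tilt [0.0003 0.    ] F [-0.2 -0.9  0. ] w 0.603 g 0.0
n 5 dr [0.001, -0.0, 0.001] tr [-0.003, -0.005, 0.612]
```

jog_arm:
  dr:
    - [0,0,0]
    - [0,0,0]
    - [0,0,0]
    - [0,0,0]
    - [0,0,0]
    - [0,0,0]
    - [0,0,0]
    - [0,0,0]
  translation:
    - [0,-0.02,0.7]
    - [0,0,0.7]
    - [0,0,0.7]
    - [0,0,0.6]
    - [0,0,0.36]
    - [0,0,0]
    - [0,0,0]
    - [0,0,0]
  jaw: [0.6,0.6,0.6,0.5,0.4,0.3,0.2,0.2]

```text
clock: 5.25
position: [0.5391, 0.018, 0.0124]
ee_rot: [0.707, 0.707, 0.001, 0.0]
ft_force: [-0.4, 0.2, 0.0]
grip_width: 0.201
grasp_force: 0.0
```

jog_arm:
  dr:
    - [0,0,0]
    - [0,0,0]
    - [0,0,0]
    - [0,0,0]
    - [0,0,0]
    - [0,0,0]
    - [0,0,0]
  translation:
    - [0,0,0]
    - [0,0,0]
    - [0,0,0]
    - [0,0,0]
    - [0,0,0]
    - [0,0,0]
    - [0,0,0]
  jaw: [0.15,0.1,0.05,0,0,0,0]
  squeeze: 50

```text
clock: 5.95
position: [0.5388, 0.018, 0.012]
ee_rot: [0.707, 0.707, 0.0, 0.0]
ft_force: [-2.3, 0.9, 5.9]
grip_width: 0.059
grasp_force: 49.3
```

Run:
```python
from h import *
st()
```

```text
t 5.95 p [0.5388 0.018  0.012 ] psi -0.01 tilt [0.0005 0.0004] F [-2.3  0.9  5.9] w 0.059 g 49.3
```

jog_arm:
  dr:
    - [0,0,0]
    - [0,0,0]
    - [0,0,0]
    - [0,0,0]
    - [0,0,0]
    - [0,0,0]
  translation:
    - [0,0,-0.2]
    - [0,0,-0.5]
    - [0,0,-1]
    - [0,0,-1]
    - [0,0,-1]
    - [0,0,-0.6]
  jaw: [0,0,0,0,0,0]

```text
clock: 6.55
position: [0.5393, 0.0178, 0.1219]
ee_rot: [0.707, 0.707, 0.001, 0.001]
ft_force: [0.3, 0.2, -0.7]
grip_width: 0.065
grasp_force: 48.8
```

Run:
```python
from h import *
st();plan([.5843,.2849,.12],-5,p0=[.5388,.018,.1195])
```

```text
t 6.55 p [0.5393 0.0178 0.1219] psi -0.04 tilt [0.0026 0.0007] F [ 0.3  0.2 -0.7] w 0.065 g 48.8
n 11 dr [0.003, -0.001, 0.113] tr [0.977, 0.127, -0.001]
```

jog_arm:
  dr:
    - [0,0,0.1]
    - [0,0,0.1]
    - [0,0,0.1]
    - [0,0,0.1]
    - [0,0,0.1]
    - [0,0,0.1]
    - [0,0,0.1]
    - [0,0,0.1]
    - [0,0,0.1]
    - [0,0,0.1]
  translation:
    - [0.5,0.13,0]
    - [0.8,0.13,0]
    - [0.97,0.13,0]
    - [0.97,0.13,0]
    - [0.97,0.13,0]
    - [0.97,0.13,0]
    - [0.97,0.13,0]
    - [0.97,0.13,0]
    - [0.97,0.13,0]
    - [0.97,0.13,0]
  jaw: [0,0,0,0,0,0,0,0,0,0]

```text
clock: 7.55
position: [0.578, 0.2453, 0.118]
ee_rot: [0.731, 0.682, -0.001, -0.0]
ft_force: [0.1, -0.4, -0.7]
grip_width: 0.061
grasp_force: 48.9
```

jog_arm:
  dr:
    - [0,0,0.1]
    - [0,0,0.1]
    - [0,0,0.05]
    - [0,0,0]
    - [0,0,0]
  translation:
    - [0.8,0.1,0]
    - [0.5,0,0]
    - [0.39,0,0]
    - [0,0,0]
    - [0,0,0]
  jaw: [0,0,0,0,0]

```text
clock: 8.05
position: [0.5843, 0.2843, 0.1189]
ee_rot: [0.738, 0.675, -0.0, 0.0]
ft_force: [0.2, 0.1, -1.0]
grip_width: 0.059
grasp_force: 48.9
```

Run:
```python
from h import *
import pickle
st();plan([.5843,.2849,.06],-5)
cs={n:cam(n) for n in('scene','side','wrist')};pickle.dump(cs,open('c3.pkl','wb'))
a=cs['wrist']['bgr'];s=cs['scene']['bgr'][180:320,270:430];d=cs['side']['bgr'][225:365,190:310]
save('6',np.hstack([cv2.resize(a,(440,330)),cv2.resize(s,(360,330))]))
c=cs['wrist'];R0=Ro.from_quat(manip.get_obs()['ee_rot']).as_matrix();p=np.array(manip.get_obs()['position'])
# expected image of sheet corners if it hangs as held
for X in [(-.097,.05),(-.097,-.05),(.003,.05)]:
    a=np.radians(-5);w=p+[np.cos(a)*X[0]-np.sin(a)*X[1],np.sin(a)*X[0]+np.cos(a)*X[1],-.008];print('exp',np.round(proj(c,w),1),np.round(proj(cs['scene'],w),1))
m=(c['bgr'].min(2)>170).astype(np.uint8);N,l,s,ce=cv2.connectedComponentsWithStats(m)
for i in range(1,N):
    if s[i,4]>300:
        k=max(cv2.findContours((l==i).astype(np.uint8),0,2)[0],key=cv2.contourArea);print(s[i].tolist(),cv2.approxPolyDP(k,3,True)[:,0].tolist())
```

```text
t 8.05 p [0.5843 0.2843 0.1189] psi -5.05 tilt [-0.0002 -0.0006] F [ 0.2  0.1 -1. ] w 0.059 g 48.9
n 3 dr [-0.001, 0.003, -0.004] tr [0.008, -0.001, 0.785]
exp [ 79.9 162.5] [394.8 241.6]
exp [113.1 332.4] [353.9 213.3]
exp [284. 161.] [363.1 272.7]
[83, 122, 220, 239, 31187] [[302, 122], [298, 141], [296, 238], [295, 138], [147, 137], [150, 161], [144, 162], [137, 123], [139, 162], [83, 164], [116, 332], [124, 332], [190, 295], [205, 294], [214, 303], [231, 299], [239, 288], [244, 264], [250, 258], [260, 258], [261, 249], [272, 248], [273, 242], [279, 352], [275, 353], [275, 360], [285, 360], [286, 255], [295, 242], [300, 247]]
[142, 122, 155, 5, 702] [[142, 126], [294, 126], [296, 122], [173, 122]]
```

View pics/6.png

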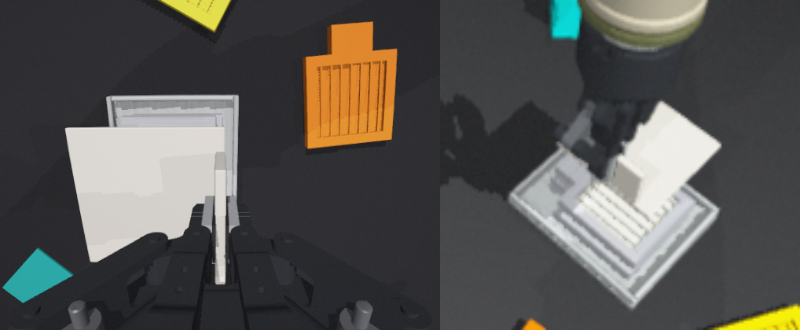

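The wrist view shows the sheet held by the lip, with its far corners at (83,164) and (116,332), within 3 px of expected. It droops slightly, about 2 mm. Lowering it now.

jog_arm:
  dr:
    - [0,0,0]
    - [0,0,0]
    - [0,0,0]
    - [0,0,0]
    - [0,0,0]
    - [0,0,0]
    - [0,0,0]
  translation:
    - [0.02,0,0.7]
    - [0,0,0.9]
    - [0,0,0.8]
    - [0,0,0.5]
    - [0,0,0.1]
    - [0,0,0]
    - [0,0,0]
  jaw: [0,0,0,0,0,0,0]

```text
clock: 8.9
position: [0.5851, 0.2859, 0.0452]
ee_rot: [0.737, 0.675, 0.001, 0.0]
ft_force: [0.4, -0.0, 0.1]
grip_width: 0.061
grasp_force: 48.8
```

jog_arm:
  dr:
    - [0,0,0]
    - [0,0,0]
    - [0,0,0]
    - [0,0,0]
  translation:
    - [0,0,0.08]
    - [0,0,0.08]
    - [0,0,0.04]
    - [0,0,0]
  jaw: [0,0,0,0]

```text
clock: 9.3
position: [0.5843, 0.2857, 0.039]
ee_rot: [0.737, 0.675, -0.0, -0.0]
ft_force: [-0.4, -0.5, -0.8]
grip_width: 0.056
grasp_force: 48.8
```

Run:
```python
from h import *
st();plan([.5843,.2849,.037],-5,n=1)
```

```text
t 9.30 p [0.5843 0.2857 0.039 ] psi -5.01 tilt [-0.0002  0.    ] F [-0.4 -0.5 -0.8] w 0.056 g 48.8
n 1 dr [-0.002, 0.0, -0.004] tr [-0.031, 0.004, 0.078]
```

Not yet in contact. Small steps down from here.

jog_arm:
  dr:
    - [0,0,0]
    - [0,0,0]
    - [0,0,0]
  translation:
    - [-0.02,0,0.04]
    - [0,0,0.04]
    - [0,0,0]
  jaw: [0,0,0]

```text
clock: 9.6
position: [0.5844, 0.2852, 0.0371]
ee_rot: [0.737, 0.675, 0.0, -0.0]
ft_force: [-0.9, 0.0, -0.2]
grip_width: 0.061
grasp_force: 48.9
```

jog_arm:
  dr:
    - [0,0,0]
    - [0,0,0]
  translation:
    - [0,0,0.04]
    - [0,0,0]
  jaw: [0,0]

```text
clock: 9.8
position: [0.5845, 0.2851, 0.037]
ee_rot: [0.737, 0.675, 0.0, -0.0]
ft_force: [-3.1, -1.5, 8.2]
grip_width: 0.064
grasp_force: 50.3
```

jog_arm:
  dr:
    - [0,0,0]
    - [0,0,0]
    - [0,0,0]
    - [0,0,0]
    - [0,0,0]
  translation:
    - [0,0,-0.02]
    - [0,0,0]
    - [0,0,0]
    - [0,0,0]
    - [0,0,0]
  jaw: [0.06,0.1,0.15,0.25,0.35]

```text
clock: 10.3
position: [0.5843, 0.2852, 0.0364]
ee_rot: [0.737, 0.676, -0.0, -0.0]
ft_force: [0.0, 0.3, -0.1]
grip_width: 0.351
grasp_force: 0.0
```

jog_arm:
  dr:
    - [0,0,0]
    - [0,0,0]
    - [0,0,0]
    - [0,0,0]
    - [0,0,0]
    - [0,0,0]
    - [0,0,0]
    - [0,0,0]
    - [0,0,0]
    - [0,0,0]
  translation:
    - [0,0,-0.2]
    - [0,0,-0.5]
    - [0,0,-0.9]
    - [0,0,-1]
    - [0,0,-1]
    - [0,0,-1]
    - [0,0,-1]
    - [0,0,-1]
    - [0,0,-1]
    - [0,0,-0.6]
  jaw: [0.35,0.35,0.35,0.35,0.35,0.35,0.35,0.35,0.35,0.35]

```text
clock: 11.3
position: [0.585, 0.2852, 0.2449]
ee_rot: [0.737, 0.675, 0.002, 0.0]
ft_force: [0.2, -0.7, -0.3]
grip_width: 0.353
grasp_force: 0.0
```

Run:
```python
from h import *
import pickle
st();np.set_printoptions(precision=4,suppress=True)
cs={n:cam(n) for n in('scene','side','wrist')};pickle.dump(cs,open('c4.pkl','wb'))
c=cs['wrist'];b=c['bgr'];m=((b.min(2)>200)).astype(np.uint8);N,l,s,ce=cv2.connectedComponentsWithStats(m)
for i in range(1,N):
    if s[i,4]>500:
        k=max(cv2.findContours((l==i).astype(np.uint8),0,2)[0],key=cv2.contourArea);print(s[i].tolist(),cv2.approxPolyDP(k,3,True)[:,0].tolist())
save('7',np.hstack([cv2.resize(b,(440,330)),cv2.resize(cs['side']['bgr'][255:355,200:310],(360,330),interpolation=cv2.INTER_CUBIC)]))
```

```text
t 11.30 p [0.585  0.2852 0.2449] psi -5.03 tilt [0.0029 0.0019] F [ 0.2 -0.7 -0.3] w 0.353 g 0.0
[191, 132, 91, 102, 7758] [[191, 133], [198, 217], [203, 222], [204, 216], [252, 218], [223, 225], [228, 226], [214, 232], [254, 232], [255, 216], [281, 214], [281, 151], [277, 150], [277, 192], [274, 184], [275, 146], [281, 144], [281, 132]]
```

View pics/7.png

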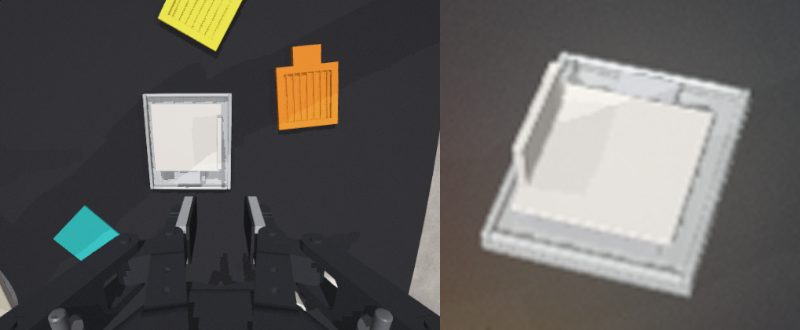

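Run:
```python
from h import *
import pickle
np.set_printoptions(precision=4,suppress=True)
c=pickle.load(open('c4.pkl','rb'))['wrist'];q=[plane(c,*p,.029) for p in((191,132.5),(281.5,132),(198,217))];print(q,'centre',(q[1]+q[2])/2)
d=q[1]-q[0];print(np.degrees(np.arctan2(d[1],d[0])))
o=st();print(o['joint_pos'])
plan([.56,0,.30],48);plan([.52,-.30,.30],102.4,p0=[.56,0,.3],R0=RT(48))
```

```text
[array([0.4932, 0.3427, 0.029 ]), array([0.5931, 0.334 , 0.029 ]), array([0.4852, 0.244 , 0.029 ])] centre [0.5391 0.289  0.029 ]
-4.949859913691571
t 11.45 p [0.5847 0.2852 0.2424] psi -5.02 tilt [0.0014 0.001 ] F [ 0.  -1.1 -0.2] w 0.352 g 0.0
[-0.8411  0.3978  0.4322  1.3937 -0.1662  1.3842 -0.4958]
n 14 dr [0.002, -0.0, -0.947] tr [-0.771, -0.352, -0.165]
n 14 dr [0.0, 0.0, -0.971] tr [-0.143, -0.886, 0.0]
```

The sheet lies flat on the plates, its centre at (0.539,0.289) and yaw −4.9°, square with the plates. Moving to the unit.

jog_arm:
  dr:
    - [0,0,-0.947]
    - [0,0,-0.947]
    - [0,0,-0.947]
    - [0,0,-0.947]
    - [0,0,-0.947]
    - [0,0,-0.947]
    - [0,0,-0.947]
    - [0,0,-0.947]
    - [0,0,-0.947]
    - [0,0,-0.947]
  translation:
    - [-0.771,-0.352,-0.165]
    - [-0.771,-0.352,-0.165]
    - [-0.771,-0.352,-0.165]
    - [-0.771,-0.352,-0.165]
    - [-0.771,-0.352,-0.165]
    - [-0.771,-0.352,-0.165]
    - [-0.771,-0.352,-0.165]
    - [-0.771,-0.352,-0.165]
    - [-0.771,-0.352,-0.165]
    - [-0.771,-0.352,-0.165]
  jaw: [0.5,0.7,0.7,0.7,0.7,0.7,0.7,0.7,0.7,0.7]

```text
clock: 12.45
position: [0.5385, 0.0811, 0.2814]
ee_rot: [0.477, 0.879, -0.001, -0.001]
ft_force: [0.2, -0.2, -0.2]
grip_width: 0.702
grasp_force: 0.0
```

jog_arm:
  dr:
    - [0,0,-0.947]
    - [0,0,-0.947]
    - [0,0,-0.947]
    - [0,0,-0.947]
    - [0,0,-0.971]
    - [0,0,-0.971]
    - [0,0,-0.971]
    - [0,0,-0.971]
    - [0,0,-0.971]
    - [0,0,-0.971]
  translation:
    - [-0.771,-0.352,-0.165]
    - [-0.771,-0.352,-0.165]
    - [-0.771,-0.352,-0.165]
    - [-0.771,-0.352,-0.165]
    - [-0.143,-0.886,0]
    - [-0.143,-0.886,0]
    - [-0.143,-0.886,0]
    - [-0.143,-0.886,0]
    - [-0.143,-0.886,0]
    - [-0.143,-0.886,0]
  jaw: [0.7,0.7,0.7,0.7,0.7,0.7,0.7,0.7,0.7,0.7]

```text
clock: 13.45
position: [0.5063, -0.1236, 0.2978]
ee_rot: [0.161, 0.987, -0.0, -0.001]
ft_force: [0.3, 0.1, -0.8]
grip_width: 0.7
grasp_force: 0.0
```

jog_arm:
  dr:
    - [0,0,-0.971]
    - [0,0,-0.971]
    - [0,0,-0.971]
    - [0,0,-0.971]
    - [0,0,-0.971]
    - [0,0,-0.971]
    - [0,0,-0.971]
    - [0,0,-0.971]
    - [0,0,0]
    - [0,0,0]
  translation:
    - [-0.143,-0.886,0]
    - [-0.143,-0.886,0]
    - [-0.143,-0.886,0]
    - [-0.143,-0.886,0]
    - [-0.143,-0.886,0]
    - [-0.143,-0.886,0]
    - [-0.143,-0.886,0]
    - [-0.143,-0.886,0]
    - [0,0,0]
    - [0,0,0]
  jaw: [0.7,0.7,0.7,0.7,0.7,0.7,0.7,0.7,0.7,0.7]

```text
clock: 14.45
position: [0.5194, -0.2998, 0.2978]
ee_rot: [-0.107, 0.994, 0.0, -0.001]
ft_force: [0.3, 0.5, -0.6]
grip_width: 0.696
grasp_force: 0.0
```

Run:
```python
from h import *
import pickle
o=st();print(np.round(o['joint_pos'],2))
c=cam('wrist');pickle.dump(c,open('c5.pkl','wb'));save('8',cv2.resize(c['bgr'],(800,600)))
```

```text
t 14.45 p [ 0.5194 -0.2998  0.2978] psi 102.28 tilt [-0.0023  0.0006] F [ 0.3  0.5 -0.6] w 0.696 g 0.0
[-0.09  0.28  0.68  1.46 -0.18  1.47  2.37]
```

View pics/8.png

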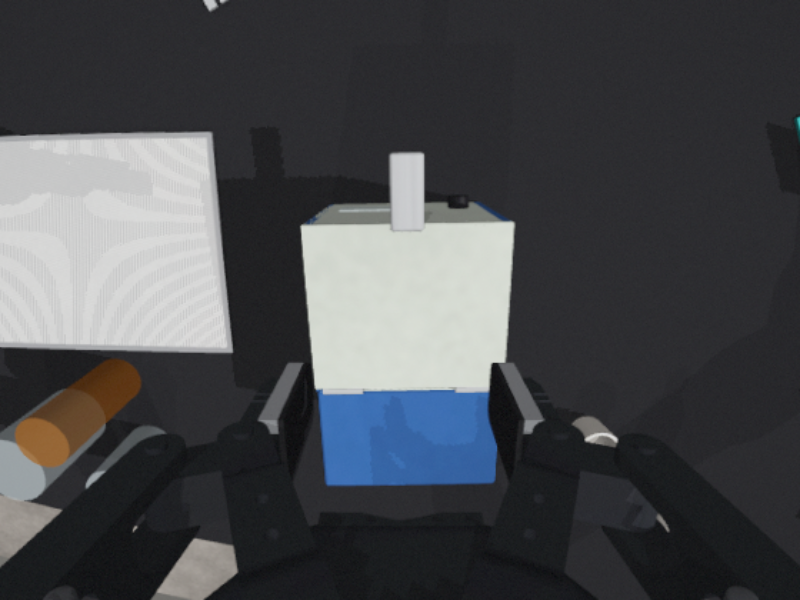

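The wrist view shows the tongue with its tip at (390–423,154) and its centre line at about u=407. The flap's front corners are (303,226) and (514,222), and its hinge line runs (315,390)–(505,389).

Run:
```python
from h import *
import pickle
np.set_printoptions(precision=4,suppress=True)
c=pickle.load(open('c5.pkl','rb'));C0=pickle.load(open('c0.pkl','rb'));S,D=C0['scene'],C0['side'];f=1.4286
P=lambda u,v,z:plane(c,u/f,v/f,z)
T=lambda u,v,*o:tri([ray(c,u/f,v/f)]+[ray(*x) for x in o])
print('tip R',T(423.5,153.5,(S,190,93.1)),'tip L',T(390,153.5,(S,183.75,90)),'tip+side',T(407,153.5,(D,331,108.5)))
print('flap corners tri',T(514,222,(S,198.9,108.4),(D,317,126)),T(303,226,(S,155.2,93.6)))
a,b,h1,h2=P(303,226,.135),P(514,222,.135),P(505,389,.135),P(315,390,.135)
ang=lambda d:np.degrees(np.arctan2(d[1],d[0]))
print(a,b,h1,h2,'yaw',ang(b-a)-90,ang(h1-h2)-90,ang(h1-b),ang(h2-a),[np.linalg.norm(x) for x in(b-a,h1-b,h2-a,h1-h2)])
t=P(407,153.5,.139);t2=P(407.5,228,.139);print('tongue tip',t,t2,ang(t2-t))
```

```text
tip R (array([ 0.4423, -0.3018,  0.1434]), [0.0011300964313994415, 0.0011300964313993897]) tip L (array([ 0.4464, -0.322 ,  0.1464]), [0.0016185841503832037, 0.0016185841503830202]) tip+side (array([ 0.4447, -0.3126,  0.1448]), [0.000744192721233547, 0.0007441927212334588])
flap corners tri (array([ 0.4723, -0.2326,  0.138 ]), [0.000802274572178639, 0.004148738418003272, 0.0040861415390202665]) (array([ 0.5036, -0.3686,  0.144 ]), [0.0010885955786133618, 0.0010885955786133614])
[ 0.5062 -0.3709  0.135 ] [ 0.4732 -0.2323  0.135 ] [ 0.5959 -0.2029  0.135 ] [ 0.6273 -0.3433  0.135 ] yaw 13.407352787357254 12.591885400852206 13.462092163245808 12.85076912371616 [np.float64(0.14251632583907026), np.float64(0.12618008776678227), np.float64(0.12413849389145235), np.float64(0.14385733551386298)]
tongue tip [ 0.4454 -0.3125  0.139 ] [ 0.4921 -0.3018  0.139 ] 12.924262463728411
```

Run:
```python
from h import *
plan([.462,-.3087,.175],103);plan([.462,-.3087,.115],103,p0=[.462,-.3087,.175],R0=RT(103),n=4)
r=np.hypot(.154,.004);ph=.026;th=np.linspace(0,1.68,21);x=-r*np.cos(th+ph);z=r*np.sin(th+ph)
print(np.round(np.c_[-np.diff(x),-np.diff(z)]/.025,2).tolist())
```

```text
n 6 dr [0.003, -0.003, -0.027] tr [0.388, 0.021, 0.821]
n 4 dr [0.0, 0.0, 0.0] tr [0.0, 0.0, 0.6]
[[-0.04, -0.52], [-0.08, -0.51], [-0.12, -0.5], [-0.16, -0.49], [-0.2, -0.48], [-0.24, -0.46], [-0.28, -0.44], [-0.32, -0.41], [-0.35, -0.38], [-0.38, -0.35], [-0.41, -0.32], [-0.43, -0.28], [-0.46, -0.25], [-0.47, -0.21], [-0.49, -0.17], [-0.5, -0.12], [-0.51, -0.08], [-0.52, -0.04], [-0.52, 0.0], [-0.52, 0.05]]
```

jog_arm:
  dr:
    - [0,0,-0.03]
    - [0,0,-0.03]
    - [0,0,-0.03]
    - [0,0,-0.03]
    - [0,0,-0.03]
    - [0,0,-0.02]
    - [0,0,0]
    - [0,0,0]
  translation:
    - [0.39,0.02,0.82]
    - [0.39,0.02,0.82]
    - [0.39,0.02,0.82]
    - [0.39,0.02,0.82]
    - [0.39,0.02,0.82]
    - [0.38,0.02,0.82]
    - [0,0,0]
    - [0,0,0]
  jaw: [0.7,0.7,0.7,0.7,0.7,0.7,0.7,0.7]
  squeeze: 25

```text
clock: 15.3
position: [0.4629, -0.3088, 0.1768]
ee_rot: [-0.114, 0.993, 0.0, 0.0]
ft_force: [0.8, -0.2, 0.6]
grip_width: 0.702
grasp_force: 0.0
```

Run:
```python
from h import *
import pickle
st();plan([.462,-.3087,.115],103,n=4)
c=cam('wrist');T=np.array([.462,-.3087,.139]);xu=np.array([.9744,.225,0]);yu=np.array([-.225,.9744,0])
for a in(-.017,):
  for b in(-.011,.011): print(np.round(proj(c,T+a*xu+b*yu),1))
b=c['bgr'];hsv=cv2.cvtColor(b,cv2.COLOR_BGR2HSV)
m=((hsv[...,1]<40)&(b.min(2)>150)).astype(np.uint8);N,l,s,ce=cv2.connectedComponentsWithStats(m)
for i in range(1,N):
    if s[i,4]>200: k=max(cv2.findContours((l==i).astype(np.uint8),0,2)[0],key=cv2.contourArea);print(s[i].tolist(),cv2.approxPolyDP(k,2,True)[:,0].tolist()[:12])
save('9w',b)
```

```text
t 15.30 p [ 0.4629 -0.3088  0.1768] psi 103.10 tilt [0.0004 0.0006] F [ 0.8 -0.2  0.6] w 0.702 g 0.0
n 4 dr [0.002, 0.002, 0.006] tr [0.008, 0.003, 0.618]
[264.1 206.7]
[301.  206.8]
[80, 0, 25, 33, 303] [[80, 0], [99, 32], [104, 26], [90, 1]]
[95, 0, 21, 25, 224] [[95, 0], [108, 23], [114, 22], [104, 0]]
[0, 143, 125, 183, 20023] [[0, 143], [0, 320], [77, 325], [103, 305], [124, 303], [103, 145]]
[205, 209, 151, 159, 13972] [[266, 211], [266, 280], [263, 279], [264, 275], [219, 275], [219, 295], [205, 337], [215, 365], [222, 366], [225, 357], [256, 358], [276, 363]]
```

jog_arm:
  dr:
    - [0,0,0]
    - [0,0,0]
    - [0,0,0]
    - [0,0,0]
    - [0,0,0]
    - [0,0,0]
  translation:
    - [0,0,0.62]
    - [0,0,0.62]
    - [0,0,0.62]
    - [0,0,0.62]
    - [0,0,0]
    - [0,0,0]
  jaw: [0.7,0.7,0.7,0.6,0.5,0.45]

```text
clock: 15.95
position: [0.4632, -0.3098, 0.1153]
ee_rot: [-0.114, 0.993, -0.0, 0.0]
ft_force: [-0.0, -0.3, 0.3]
grip_width: 0.447
grasp_force: 0.0
```

jog_arm:
  dr:
    - [0,0,0]
    - [0,0,0]
    - [0,0,0]
    - [0,0,0]
    - [0,0,0]
    - [0,0,0]
    - [0,0,0]
  translation:
    - [0,0,0]
    - [0,0,0]
    - [0,0,0]
    - [0,0,0]
    - [0,0,0]
    - [0,0,0]
    - [0,0,0]
  jaw: [0.4,0.35,0.3,0.25,0.2,0.2,0.2]

```text
clock: 16.65
position: [0.4623, -0.3083, 0.1141]
ee_rot: [-0.114, 0.993, 0.001, -0.0]
ft_force: [-1.8, 6.2, 0.8]
grip_width: 0.256
grasp_force: 25.8
```

jog_arm:
  dr:
    - [0,0,0]
    - [0,0,0]
    - [0,0,0]
    - [0,0,0]
    - [0,0,0]
    - [0,0,0]
  translation:
    - [-0.04,0,-0.52]
    - [-0.08,0,-0.51]
    - [-0.12,0,-0.5]
    - [-0.16,0,-0.49]
    - [-0.2,0,-0.48]
    - [-0.24,0,-0.46]
  jaw: [0.2,0.2,0.2,0.2,0.2,0.2]

```text
clock: 17.25
position: [0.4831, -0.3034, 0.189]
ee_rot: [-0.114, 0.993, 0.001, -0.0]
ft_force: [4.2, 4.8, -7.5]
grip_width: 0.248
grasp_force: 26.8
```

Run:
```python
from h import *
o=st();H=np.array([.6117,-.2735,.131]);g=o['position']+[0,0,.019]-H;xu=np.array([.9744,.225,0]);print('r',np.hypot(g@xu,g[2]),'th',np.arctan2(g[2],-g@xu)-.026)
```

```text
t 17.25 p [ 0.4831 -0.3034  0.189 ] psi 103.14 tilt [-0.0006  0.0021] F [ 4.2  4.8 -7.5] w 0.248 g 26.8
r 0.15282454891031097 th 0.5021068237852917
```

jog_arm:
  dr:
    - [0,0,0]
    - [0,0,0]
    - [0,0,0]
    - [0,0,0]
    - [0,0,0]
    - [0,0,0]
    - [0,0,0]
  translation:
    - [-0.28,0,-0.44]
    - [-0.32,0,-0.41]
    - [-0.35,0,-0.38]
    - [-0.38,0,-0.35]
    - [-0.41,0,-0.32]
    - [-0.43,0,-0.28]
    - [-0.46,0,-0.25]
  jaw: [0.2,0.2,0.2,0.2,0.2,0.2,0.2]

```text
clock: 17.95
position: [0.5464, -0.2886, 0.2491]
ee_rot: [-0.114, 0.993, 0.001, -0.001]
ft_force: [-1.9, 5.0, -6.9]
grip_width: 0.252
grasp_force: 28.9
```

jog_arm:
  dr:
    - [0,0,0]
    - [0,0,0]
    - [0,0,0]
    - [0,0,0]
    - [0,0,0]
    - [0,0,0]
    - [0,0,0]
    - [0,0,0]
    - [0,0,0]
  translation:
    - [-0.47,0,-0.21]
    - [-0.49,0,-0.17]
    - [-0.5,0,-0.12]
    - [-0.51,0,-0.08]
    - [-0.52,0,-0.04]
    - [-0.52,0,0]
    - [-0.52,0,0.05]
    - [0,0,0]
    - [0,0,0]
  jaw: [0.2,0.2,0.2,0.2,0.2,0.2,0.2,0.2,0.2]

```text
clock: 18.85
position: [0.6329, -0.2683, 0.2632]
ee_rot: [-0.115, 0.993, 0.001, -0.0]
ft_force: [-0.6, 7.6, -5.1]
grip_width: 0.252
grasp_force: 28.3
```

Run:
```python
from h import *
o=st();H=np.array([.6117,-.2735,.131]);g=o['position']+[0,0,.019]-H;xu=np.array([.9744,.225,0]);print('r',np.hypot(g@xu,g[2]),'th',np.arctan2(g[2],-g@xu)-.026, np.round(o['joint_pos'],2))
```

```text
t 18.85 p [ 0.6329 -0.2683  0.2632] psi 103.17 tilt [-0.0012  0.0023] F [-0.6  7.6 -5.1] w 0.252 g 28.3
r 0.15276545370179662 th 1.6883968959250433 [-0.07  0.51  0.63  1.25 -0.3   1.47  2.32]
```

jog_arm:
  dr:
    - [0,0,0]
    - [0,0,0]
    - [0,0,0]
    - [0,0,0]
    - [0,0,0]
    - [0,0,0]
    - [0,0,0]
    - [0,0,0]
    - [0,0,0]
  translation:
    - [0,0,0]
    - [0,0,0]
    - [0,0,0]
    - [0,0,0]
    - [0,0,0]
    - [0,0,-0.4]
    - [0,0,-0.7]
    - [0,0,-0.8]
    - [0,0,-0.7]
  jaw: [0.3,0.4,0.5,0.6,0.6,0.6,0.6,0.6,0.6]

```text
clock: 19.75
position: [0.6329, -0.2703, 0.3302]
ee_rot: [-0.114, 0.994, -0.0, 0.0]
ft_force: [0.2, 0.1, 0.9]
grip_width: 0.596
grasp_force: 0.0
```

jog_arm:
  dr:
    - [0,0,0]
    - [0,0,0]
    - [0,0,0]
    - [0,0,0]
    - [0,0,0]
    - [0,0,0]
    - [0,0,0]
    - [0,0,0]
    - [0,0,0]
  translation:
    - [0.6,0,-0.2]
    - [0.9,0,0]
    - [0.9,0,0]
    - [0.9,0,0.3]
    - [0.4,0,0.8]
    - [0,0,0.9]
    - [0,0,0.9]
    - [0,0,0]
    - [0,0,0]
  jaw: [0.6,0.6,0.6,0.6,0.6,0.6,0.6,0.6,0.6]

```text
clock: 20.65
position: [0.5429, -0.2912, 0.2619]
ee_rot: [-0.114, 0.994, -0.0, 0.0]
ft_force: [-0.3, -0.3, 0.7]
grip_width: 0.595
grasp_force: 0.0
```

Run:
```python
from h import *
import pickle
st()
cs={n:cam(n) for n in('scene','side','wrist')};pickle.dump(cs,open('c6.pkl','wb'))
b=cs['wrist']['bgr']
print(proj(cs['wrist'],[.5523,-.2872,.124]))
save('9',np.hstack([cv2.resize(b[60:360,130:430],(500,500)),np.vstack([cv2.resize(cs['side']['bgr'][50:180,220:350],(250,250)),cv2.resize(cs['scene']['bgr'][30:180,80:230],(250,250))])]))
```

```text
t 20.65 p [ 0.5429 -0.2912  0.2619] psi 103.07 tilt [ 0.0003 -0.0002] F [-0.3 -0.3  0.7] w 0.595 g 0.0
(np.float64(283.9807714902359), np.float64(202.2790445959716))
```

View pics/9.png

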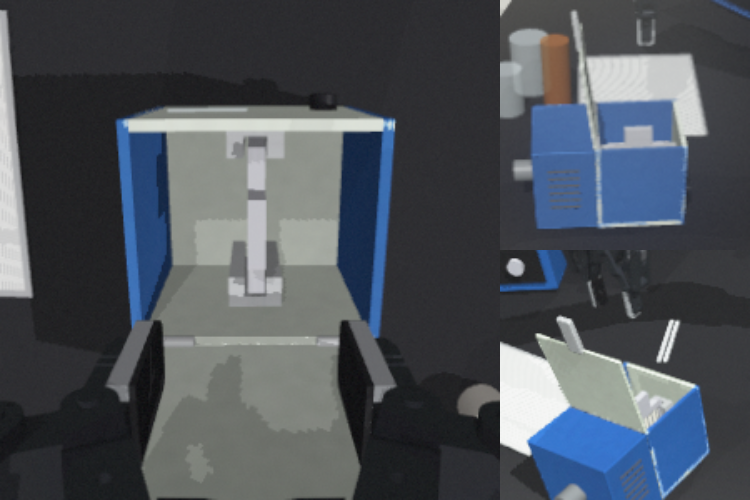

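The images show the flap standing open. The plate's top strip is at crop (247–266,137–300), with the tab's front edge at y≈198, and the side view shows the tab's top at (285–299,116).

Run:
```python
from h import *
import pickle
np.set_printoptions(precision=4,suppress=True)
cs=pickle.load(open('c6.pkl','rb'));c=cs['wrist'];D=cs['side']
w=lambda u,v:(u/1.667+130,v/1.667+60)
U=np.array([.5523,-.2872,0]);xu=np.array([.9744,.225,0]);yu=np.array([-.225,.9744,0])
def loc(p): d=p-U;return np.round([d@xu*1e3,d@yu*1e3,p[2]*1e3],1)
print('tab front',loc(plane(c,*w(257,198),.124)),loc(plane(c,*w(247.5,198),.124)),loc(plane(c,*w(267.5,198),.124)))
print('front frame end',loc(plane(c,*w(257,137),.098)),'strip at frame',loc(plane(c,*w(248,165),.098)),loc(plane(c,*w(265.5,165),.098)))
t,e=tri([ray(c,*w(257,198)),ray(D,299,116.5)]);print('tab front tri',loc(t),e)
hsv=D['bgr'][105:130,278:308].max(2);print(hsv[5:18:2,::2])
g=c['bgr'][130:250,284].astype(int);print(g.sum(1)[::2])
plan([.5523,-.2872,.20],103);
```

```text
tab front [-22.2   0.1 124. ] [-22.1  -5.1 124. ] [-22.2   5.7 124. ]
front frame end [-52.1   0.2  98. ] strip at frame [-36.  -5.  98.] [-36.    5.2  98. ]
tab front tri [-22.2   0.1 123.5] [0.00019882334776404796, 0.00019882334776407962]
[[160 159 158 159 158 159 158 157 157 158 156 156 155 154 155]
 [160 160 158 159 158 158 157 157 158 156 154 155 157 156 155]
 [160 159 159 157 157 157 158 159 158 157 156 156 157 156 154]
 [159 160 160 175 196 196 196 197 196 197 188 156 156 157 155]
 [160 162 161 161 185 185 184 184 183 183 179 156 157 156 155]
 [160 163 161 161 182 183 184 184 184 184 180 157 156 157 156]
 [160 162 161 160 182 182 182 181 181 181 178 156 155 155 155]]
[362 653 652 652 604 543 340 288 288 457 539 541 540 539 587 594 593 592
 593 590 592 591 394 336 337 569 585 585 587 588 585 587 588 587 586 585
 587 585 586 587 587 588 585 588 587 589 542 534 537 581 584 582 583 327
 436 448 448 367 362 362]
n 3 dr [-0.006, 0.008, 0.005] tr [-0.129, 0.03, 0.831]
```

jog_arm:
  dr:
    - [0,0,0]
    - [0,0,0]
    - [0,0,0]
    - [0,0,0]
    - [0,0,0]
    - [0,0,0]
    - [0,0,0]
  translation:
    - [-0.12,0.03,0.7]
    - [-0.12,0.03,0.9]
    - [-0.12,0.03,0.9]
    - [0,0,0.8]
    - [0,0,0.7]
    - [0,0,0]
    - [0,0,0]
  jaw: [0.5,0.45,0.4,0.35,0.35,0.35,0.35]
  squeeze: 50

```text
clock: 21.5
position: [0.5514, -0.2871, 0.1619]
ee_rot: [-0.114, 0.994, -0.0, 0.0]
ft_force: [-0.2, 0.8, 0.1]
grip_width: 0.353
grasp_force: 0.0
```

Run:
```python
from h import *
st();plan([.5513,-.2874,.094],103,n=4)
```

```text
t 21.50 p [ 0.5514 -0.2871  0.1619] psi 103.07 tilt [ 0.0008 -0.0004] F [-0.2  0.8  0.1] w 0.353 g 0.0
n 4 dr [-0.002, 0.002, 0.005] tr [0.002, -0.002, 0.679]
```

jog_arm:
  dr:
    - [0,0,0]
    - [0,0,0]
    - [0,0,0]
    - [0,0,0]
    - [0,0,0]
    - [0,0,0]
  translation:
    - [0,0,0.6]
    - [0,0,0.7]
    - [0,0,0.7]
    - [0,0,0.5]
    - [0,0,0.22]
    - [0,0,0]
  jaw: [0.35,0.35,0.35,0.35,0.35,0.35]

```text
clock: 22.1
position: [0.5508, -0.2868, 0.0923]
ee_rot: [-0.114, 0.994, 0.0, -0.0]
ft_force: [0.1, -0.2, -0.5]
grip_width: 0.347
grasp_force: 0.0
```

jog_arm:
  dr:
    - [0,0,0]
    - [0,0,0]
    - [0,0,0]
    - [0,0,0]
    - [0,0,0]
    - [0,0,0]
    - [0,0,0]
  translation:
    - [0,0,0]
    - [0,0,0]
    - [0,0,0]
    - [0,0,0]
    - [0,0,0]
    - [0,0,0]
    - [0,0,0]
  jaw: [0.28,0.22,0.17,0.12,0.08,0.04,0]

```text
clock: 22.8
position: [0.5513, -0.287, 0.0932]
ee_rot: [-0.114, 0.993, -0.0, 0.0]
ft_force: [0.3, -0.1, 5.5]
grip_width: 0.109
grasp_force: 49.7
```

Run:
```python
from h import *
st()
```

```text
t 22.80 p [ 0.5513 -0.287   0.0932] psi 103.07 tilt [ 0.0008 -0.0001] F [ 0.3 -0.1  5.5] w 0.109 g 49.7
```

jog_arm:
  dr:
    - [0,0,0]
    - [0,0,0]
    - [0,0,0]
    - [0,0,0]
    - [0,0,0]
    - [0,0,0]
  translation:
    - [0,0,-0.15]
    - [0,0,-0.3]
    - [0,0,-0.4]
    - [0,0,-0.5]
    - [0,0,-0.5]
    - [0,0,-0.5]
  jaw: [0,0,0,0,0,0]

```text
clock: 23.4
position: [0.5511, -0.287, 0.153]
ee_rot: [-0.114, 0.994, -0.0, 0.0]
ft_force: [-1.0, 0.1, -1.0]
grip_width: 0.109
grasp_force: 48.6
```

jog_arm:
  dr:
    - [0,0,0]
    - [0,0,0]
    - [0,0,0]
    - [0,0,0]
    - [0,0,0]
    - [0,0,0]
    - [0,0,0]
    - [0,0,0]
    - [0,0,0]
    - [0,0,0]
  translation:
    - [0,0,-0.5]
    - [0,0,-0.5]
    - [0,0,-0.5]
    - [0,0,-0.5]
    - [0,0,-0.6]
    - [0,0,-0.6]
    - [0,0,-0.6]
    - [0,0,-0.5]
    - [0,0,0]
    - [0,0,0]
  jaw: [0,0,0,0,0,0,0,0,0,0]

```text
clock: 24.4
position: [0.551, -0.2868, 0.2589]
ee_rot: [-0.114, 0.993, 0.0, 0.0]
ft_force: [0.3, 0.3, -1.4]
grip_width: 0.112
grasp_force: 48.8
```

Run:
```python
from h import *
o=st();print(np.round(o['joint_pos'],2))
p=[.553,-.287,.258]
plan([.545,0,.255],90,p0=o['position']);plan([.5385,.280,.25],85,p0=[.545,0,.255],R0=RT(90))
```

```text
t 24.40 p [ 0.551  -0.2868  0.2589] psi 103.08 tilt [-0.      0.0002] F [ 0.3  0.3 -1.4] w 0.112 g 48.8
[-0.1   0.35  0.66  1.46 -0.22  1.4   2.37]
n 12 dr [0.0, 0.0, 0.272] tr [-0.098, 0.953, 0.013]
n 12 dr [0.0, 0.0, 0.104] tr [0.059, 0.932, 0.017]
```

jog_arm:
  dr:
    - [0,0,0.27]
    - [0,0,0.27]
    - [0,0,0.27]
    - [0,0,0.27]
    - [0,0,0.27]
    - [0,0,0.27]
    - [0,0,0.27]
    - [0,0,0.27]
    - [0,0,0.27]
    - [0,0,0.27]
  translation:
    - [0,0.4,0]
    - [-0.1,0.7,0]
    - [-0.1,0.9,0]
    - [-0.1,0.9,0]
    - [-0.1,0.9,0]
    - [-0.1,0.9,0]
    - [-0.1,0.9,0]
    - [-0.1,0.9,0]
    - [-0.1,0.9,0]
    - [-0.1,0.9,0]
  jaw: [0,0,0,0,0,0,0,0,0,0]

```text
clock: 25.4
position: [0.5445, -0.0775, 0.2581]
ee_rot: [-0.019, 1.0, 0.0, -0.001]
ft_force: [-0.4, -0.2, -2.4]
grip_width: 0.109
grasp_force: 48.8
```

jog_arm:
  dr:
    - [0,0,0.2]
    - [0,0,0.2]
    - [0,0,0.2]
    - [0,0,0.2]
    - [0,0,0.2]
    - [0,0,0.2]
    - [0,0,0.2]
    - [0,0,0.2]
    - [0,0,0.1]
    - [0,0,0]
  translation:
    - [0,0.9,0]
    - [0,0.9,0]
    - [0,0.9,0]
    - [0,0.9,0]
    - [0,0.9,0]
    - [0,0.9,0]
    - [0,0.9,0]
    - [0,0.8,0]
    - [0,0.7,0]
    - [0,0.6,0]
  jaw: [0,0,0,0,0,0,0,0,0,0]

```text
clock: 26.4
position: [0.5485, 0.1324, 0.2581]
ee_rot: [0.039, 0.999, -0.0, -0.001]
ft_force: [-0.5, 0.3, -2.5]
grip_width: 0.107
grasp_force: 48.8
```

Run:
```python
from h import *
st();plan([.538,.278,.235],85)
```

```text
t 26.40 p [0.5485 0.1324 0.2581] psi 85.51 tilt [-0.0015 -0.0004] F [-0.5  0.3 -2.5] w 0.107 g 48.8
n 6 dr [-0.001, -0.004, 0.021] tr [0.149, 0.962, 0.154]
```

jog_arm:
  dr:
    - [0,0,0.05]
    - [0,0,0.05]
    - [0,0,0]
    - [0,0,0]
    - [0,0,0]
    - [0,0,0]
    - [0,0,0]
    - [0,0,0]
    - [0,0,0]
    - [0,0,0]
  translation:
    - [0.12,0.8,0]
    - [0.12,0.9,0]
    - [0.12,0.9,0]
    - [0.12,0.9,0.2]
    - [0.12,0.8,0.3]
    - [0.12,0.6,0.3]
    - [0.1,0.4,0.3]
    - [0.05,0.2,0.3]
    - [0,0,0.2]
    - [0,0,0]
  jaw: [0,0,0,0,0,0,0,0,0,0]

```text
clock: 27.4
position: [0.5389, 0.269, 0.2182]
ee_rot: [0.044, 0.999, -0.001, -0.0]
ft_force: [0.6, -0.4, -2.1]
grip_width: 0.107
grasp_force: 48.8
```

jog_arm:
  dr:
    - [0,0,0]
    - [0,0,0]
    - [0,0,0]
  translation:
    - [0,0,0]
    - [0,0,0]
    - [0,0,0]
  jaw: [0,0,0]

```text
clock: 27.7
position: [0.5392, 0.2698, 0.2195]
ee_rot: [0.043, 0.999, 0.0, 0.0]
ft_force: [0.5, 0.8, -1.6]
grip_width: 0.11
grasp_force: 48.8
```

Run:
```python
from h import *
import pickle
st();plan([.538,.278,.214],85)
cs={n:cam(n) for n in('scene','side','wrist')};pickle.dump(cs,open('c7.pkl','wb'))
p=manip.get_obs()['position'];xu=np.array([-np.cos(np.radians(175)),-np.sin(np.radians(175)),0])
for s in(-1,1): print('exp lower corners',[np.round(proj(cs[n],p+[0,0,-.0852]+s*.045*xu),1) for n in('scene','side')])
save('10',np.hstack([cv2.resize(cs['scene']['bgr'][150:330,260:420],(400,450)),cv2.resize(cs['side']['bgr'][180:360,190:350],(400,450))]))
```

```text
t 27.70 p [0.5392 0.2698 0.2195] psi 85.04 tilt [0.0006 0.0005] F [ 0.5  0.8 -1.6] w 0.110 g 48.8
n 1 dr [0.008, 0.008, 0.01] tr [0.077, 0.322, 0.222]
exp lower corners [array([366.1, 216.8]), array([275.2, 264.4])]
exp lower corners [array([336.4, 242.8]), array([229.7, 255.6])]
```

View pics/10.png

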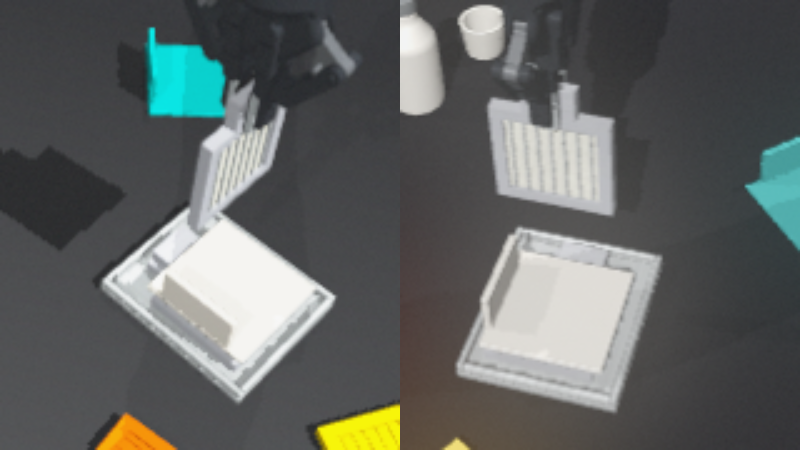

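The images show the plate hanging upright, with its lower corners in the side view at (275.6,265) and (229.6,257), as expected. The sheet is flat in the tray. One last small shift, then settle.

jog_arm:
  dr:
    - [0,0,0]
    - [0,0,0]
    - [0,0,0]
    - [0,0,0]
    - [0,0,0]
    - [0,0,0]
    - [0,0,0]
    - [0,0,0]
    - [0,0,0]
    - [0,0,0]
  translation:
    - [0.04,0.16,0.1]
    - [0.03,0.16,0.1]
    - [0,0,0]
    - [0,0,0]
    - [0,0,0]
    - [0,0,0]
    - [0,0,0]
    - [0,0,0]
    - [0,0,0]
    - [0,0,0]
  jaw: [0,0,0,0,0,0,0,0,0,0]

```text
clock: 28.85
position: [0.5379, 0.2782, 0.2141]
ee_rot: [0.043, 0.999, 0.0, -0.0]
ft_force: [0.2, 0.5, -2.3]
grip_width: 0.11
grasp_force: 48.8
```

Run:
```python
from h import *
o=st();print(np.abs(o['joint_velocities']).max())
a=cam('side')['bgr'];import pickle;b=pickle.load(open('c6.pkl','rb'))['side']['bgr']
print('unit/flap change',np.abs(a[50:180,225:320].astype(int)-b[50:180,225:320]).mean(),'bottle/crucible',np.abs(a[170:230,175:240].astype(int)-b[170:230,175:240]).mean())
if abs(o['position'][1]-.278)<.004 and o['grasp_force']>40: print(manip.hand_in())
```

```text
t 28.85 p [0.5379 0.2782 0.2141] psi 85.07 tilt [-0.      0.0001] F [ 0.2  0.5 -2.3] w 0.110 g 48.8
0.00336612139167648
unit/flap change 34.6348987854251 bottle/crucible 15.048632478632479
the job is handed in; nothing more can be done
None
```

The job is handed in at 28.9 s: the sheet lies square on the plates, the flap was left open at about 1.69 rad, and the used plate is held upright over the tray's middle, about 10 cm above the sheet; my last image check of the flap, bottle and crucible gave no clear answer (the arm's move or shadow may explain the differences), though no contact was felt near them.

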